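# Set the timing pulley to its mark

## Robot

A 7-joint arm with a two-finger parallel gripper is mounted at the origin on a cart in front of the work surface, level with it; the furniture and walls round the work are solid. World frame = base frame: x ahead of the robot, y to its left, z up, the work surface at z = 0. Lengths are in m, angles in rad, forces in N, time in s.
With the tool pointing down it reaches from about 0.425 to 0.875 m from the base axis. Payload 8.4 kg.
Tool frame: the origin (TCP) lies at the very end of the fingers, on their centre line; the grasp point (between the pads) lies ctrl.grip_depth behind it (ctrl.grip_depth is the distance from the TCP to the grasp point, in m); x points along the fingers, z is the direction in which the jaws open and shut, and the axes are right-handed (so a half turn about x gives the same grasp; the last joint's range is limited). The gripper opens to 87 mm and grips with 3 to 60 N. Pads are 19 mm wide; open, the fingers measure 117 mm over their backs; the gripper's body (75 mm by 190 mm) begins 51 mm behind the grasp point.
Start: joints at [-1.358, 0.333, 0.04, 1.465, -0.013, 1.343, -0.059], TCP at [0.199, 0.619, 0.223] pointing down, gripper open.
Joint ranges: [-2.58, 2.58], [-0.38, 2.09], [-1.3, 1.39], [0.25, 2.4], [-1.5, 4.64], [0.08, 2.09], [-2.65, 2.65]. Speed limits (rad/s): [2.22, 2.22, 2.79, 2.79, 3.14, 3.14, 3.14].

## Interface

Orientations are given as a rotation vector (axis times angle).
In Python, from cell import ctrl gives the robot as it stands. The module is installed in compiled form; this text tells all that it offers.
- The arm moves only by the tool drive_tool, never from a script. Its argument "rows" is a list of rows, each an object of numbers: "tx", "ty", "tz": the shift along the tool's x, y, z in m; "turn": the turn about the tool's x in degrees. In form: [{"tx": .., "ty": .., "tz": .., "turn": ..}, ...]. A call has 1 to 12 rows; each row is the pose to reach, as a shift and turn from the pose commanded when the call began, along the tool's axes at that moment; what a row does not reach only later rows make up. A row lasts 1/12 s, in which the tool goes at most 41.7 mm and 7.16 degrees, less where a joint would pass 70% of its speed; a pose out of reach is approached as far as the arm can. A call with a gripper value outside its range is refused whole. "grip" is the closure, from -1 (fully open) to 1 (shut), so that 0 is half open, set as the call begins (left out, the last holds). The fingers move at their own pace and stop on an object; the grip force is fixed at half the most. Time passes only in rows, so rows that repeat a pose let the fingers close. It gives the time, the measured TCP pose, the force and the opening at its end, in the units of the state.
- ctrl.observe(): the state, without advancing time (a new reading comes with each control period).
- ctrl.snapshot(name): name is "scene" or "side" or "wrist"; returns (picture, depth): 384x512x3 uint8, blue, green, red; 384x512 float32, m along the optical axis (not along the pixel's ray), 0 where there is no reading.
- ctrl.camera_params(name): a dict with "fx", "fy", "cx", "cy" (pixels), "k1" (the pictures are not rectified: a ray, as slopes to the right and down, at radius r is drawn at 1 + k1 r^2 times it, then the intrinsics apply), "R" (3x3) and "t" (3): a world point X has camera coordinates R X + t. Camera axes: x right, y down, z forward; pixel columns grow to the right and rows downward; lengths in m; the calibration is good to about 2 mm. A picture is of the moment at which its call begins: read the wrist's pose just before it. camera_params takes no time and is no camera call; for the wrist camera it gives the pose at the moment of the call.
- ctrl.hand_in(): hands the job in, once; it reports no verdict.
The state is a dict: "clock": time; "joints": joint angles; "qvel": joint speeds; "joint_torque": joint torques, N m; "eef_pos": TCP position; "ee_rot": TCP orientation; "wrist_force": force on the tool from outside, world axes, zero at the start; "torque": the same for the moment, N m; "opening": finger opening in m.
Only numpy, scipy, OpenCV 4.12 (cv2) and the standard library are available. Lean on these libraries where they do the work, as an engineer would, in place of code of your own. Each camera call takes 0.05 s, during which the arm holds its last target. There are 200 camera calls.

## Task

Turn the timing pulley with the blue hub until its white mark points straight at the red pointer on its own stand, ready for the belt, then let go of it. Leave the pulley with the yellow hub as it is.

Things in the scene. Friction and masses are not known exactly. Their poses are not given: they have to be found in the camera images.
- blue_pulley (a joint): Angle of the blue-hubbed timing pulley about its vertical shaft, rad. 0 = its white mark points exactly at its stand's red pointer; grows counter-clockwise seen from above. It starts 0.55 to 1.25 rad counter-clockwise of the pointer. Turns up to 3.1 rad either way, light friction (0.06 N m), no spring or detent; stays where it is left.
- blue_pulley_hub (a point): Centre, on the turning axis, of the blue hub to pinch from above: block 46 mm long, 26 wide, 50 tall (65 mm above the bench, top at 90). Axes turn with it: x along the 46 mm towards the white mark, y across the 26 mm flats, z up. Below it the steel disc, 90 mm diameter, top at 40 mm. The mark: a 7 mm white line from the hub's top down one end and out to the rim.
- blue_pulley_pointer (a point): Tip of the small red pointer on the blue pulley's grey stand, 50 mm from the turning axis, 33 mm above the bench (pointer's top at 36 mm). Its x axis points horizontally outwards from the turning axis through the pointer. The stand, a plate 134 x 100 x 12 mm, is fixed to the bench; place and heading vary.
- yellow_pulley_mark (a point): Outer end of the white mark on the other pulley's rim, 42 mm from its turning axis, 40 mm above the bench. That pulley and stand are the same but with a yellow hub; not to be turned. The two stands may change places; their axes are at least 0.23 m apart.

How it is judged:
By the outcome, as a careful person would: the job done as asked, in the order asked, and still so for the second after the job is handed in, with the robot touching nothing.
It also fails if it takes over 32 s, if anything falls off the work surface, if the arm or the gripper's body presses on something with over 40 N, if the wrist force passes 120 N, or if a joint passes its speed limit or range.

## Working session

There is one attempt and no reset: what is moved stays moved. The work goes in short steps, Python scripts to look and compute and a tool call to move; the robot and the scene stay as the last step left them, time stands still between calls to the robot, and variables do not carry over. Pictures are saved under pics/ and viewed, about 8 in all and at most 12, crops included, and the job is handed in when it is done.

Besides the shell and the picture viewer there is one more tool, called after ">>>" by a JSON object that holds its "name" and its "arguments", one argument or row to a line. drive_tool: Moves the arm, as the interface text tells. Its arguments: {"type":"object","properties":{"rows":{"type":"array"},"grip":{"type":"number"}},"required":["rows"]}

```bash
mkdir -p pics
cat > h.py <<'E'
import numpy as np, cv2
from cell import ctrl
from scipy.spatial.transform import Rotation as Ro
def ray(p,uv):
    K=np.array([[p['fx'],0,p['cx']],[0,p['fy'],p['cy']],[0,0,1.]])
    n=cv2.undistortPoints(np.array(uv,float).reshape(-1,1,2),K,np.array([p['k1'],0,0,0.])).reshape(-1,2)
    R=np.array(p['R']);t=np.array(p['t'])
    return -R.T@t, np.c_[n,np.ones(len(n))]@R
def onplane(p,uv,z):
    c,d=ray(p,uv); return c+d*((z-c[2])/d[:,2])[:,None]
def show(name,f,s=1):
    p=ctrl.camera_params(name); im,d=ctrl.snapshot(name); cv2.imwrite('pics/'+f,im); np.save('pics/'+f+'.npy',d); return p,im,d
E
python3 - <<'E'
from h import *
s=ctrl.observe(); print({k:np.round(v,3) for k,v in s.items()},ctrl.grip_depth); print(Ro.from_rotvec(s['ee_rot']).as_matrix().round(3))
a=[show(n,n+'0.png') for n in('scene','side')]
cv2.imwrite('pics/both.png',cv2.resize(np.vstack([x[1] for x in a]),None,fx=.78,fy=.78))
for n,x in zip('ab',a):
    hsv=cv2.cvtColor(x[1],cv2.COLOR_BGR2HSV)
    for c,lo,hi in(('blue',(100,120,50),(130,255,255)),('yel',(20,120,80),(35,255,255)),('red',(0,150,80),(8,255,255)),('white',(0,0,200),(180,40,255))):
        k,l,st,ce=cv2.connectedComponentsWithStats(cv2.inRange(hsv,lo,hi))
        print(n,c,[(st[i][:5].tolist(),onplane(x[0],ce[i],.09 if c in('blue','yel') else .036).round(3)[0].tolist()) for i in range(1,k) if st[i][4]>12][:8])
E
```

```text
{'clock': np.float64(0.0), 'joints': array([-1.358,  0.334,  0.04 ,  1.466, -0.013,  1.343, -0.059]), 'qvel': array([ 0.001, -0.001,  0.002, -0.001, -0.   , -0.001, -0.001]), 'joint_torque': array([ 2.0000e-03, -6.5636e+01,  1.3360e+00, -4.0379e+01, -5.9000e-02,
        4.5000e-02,  0.0000e+00]), 'eef_pos': array([0.199, 0.618, 0.222]), 'ee_rot': array([-0.978,  1.342,  0.976]), 'wrist_force': array([ 0.79 , -0.608, -0.35 ]), 'torque': array([-0.002,  0.021, -0.023]), 'opening': np.float64(0.087)} 0.0187
[[-0.    -0.952  0.307]
 [-0.002  0.307  0.952]
 [-1.    -0.    -0.002]]
a blue [([280, 221, 21, 37, 361], [0.442, -0.014, 0.09]), ([365, 221, 34, 15, 72], [0.593, -0.083, 0.09]), ([379, 231, 32, 6, 54], [0.6, -0.111, 0.09])]
a yel [([131, 136, 31, 18, 233], [0.355, 0.405, 0.09]), ([205, 148, 13, 29, 183], [0.444, 0.263, 0.09])]
a red [([140, 146, 33, 12, 152], [0.389, 0.445, 0.036]), ([188, 183, 9, 13, 88], [0.394, 0.265, 0.036]), ([184, 225, 11, 10, 35], [0.33, 0.156, 0.036]), ([251, 250, 12, 13, 104], [0.398, 0.029, 0.036])]
a white [([196, 234, 25, 23, 63], [0.338, 0.102, 0.036])
[... 163 characters left out ...]
 166, 33, 12, 109], [0.651, 0.065, 0.09])]
b yel [([93, 84, 51, 43, 1432], [0.872, -0.311, 0.09]), ([242, 231, 21, 35, 467], [0.462, 0.319, 0.09]), ([501, 266, 8, 20, 33], [0.01, 0.397, 0.09]), ([488, 283, 16, 8, 52], [0.038, 0.417, 0.09]), ([271, 362, 53, 21, 769], [0.403, 0.555, 0.09])]
b red [([423, 62, 8, 26, 81], [-0.28, -0.626, 0.036]), ([486, 72, 5, 20, 54], [-0.482, -0.538, 0.036]), ([478, 80, 7, 13, 35], [-0.431, -0.489, 0.036]), ([424, 123, 35, 10, 189], [-0.156, -0.206, 0.036]), ([365, 154, 110, 50, 1461], [0.036, 0.077, 0.036]), ([135, 159, 6, 16, 44], [0.771, -0.04, 0.036]), ([137, 175, 6, 7, 15], [0.755, 0.013, 0.036]), ([267, 178, 9, 11, 65], [0.403, 0.049, 0.036])]
b white []
```

View pics/both.png

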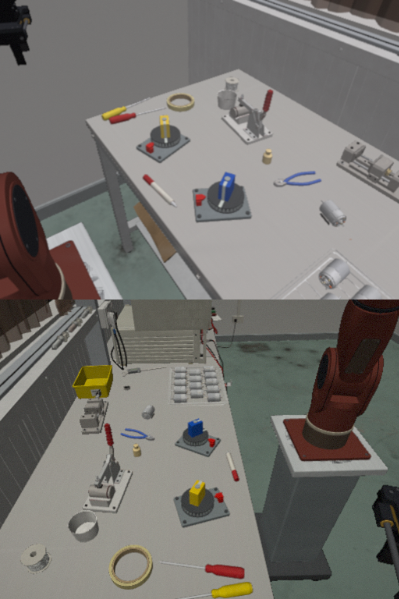

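Blue pulley is the nearer one in the scene view: hub at about (290,240), red pointer at (256,256). The mark points toward the viewer. I'll triangulate roughly, then go above it.

Run:
```python
from h import *
P=[ctrl.camera_params(n) for n in('scene','side')]
def tri(u,v):
    (c1,d1),(c2,d2)=ray(P[0],u),ray(P[1],v); A=[];b=[]
    M=0;r=0
    for c,d in((c1,d1[0]),(c2,d2[0])):
        d=d/np.linalg.norm(d); Q=np.eye(3)-np.outer(d,d); M=M+Q; r=r+Q@c
    return np.linalg.solve(M,r)
print('hub',tri((290.5,239),(250.5,166)),'ptr',tri((256.5,256),(271,183)))
w=ctrl.camera_params('wrist');s=ctrl.observe();R=Ro.from_rotvec(s['ee_rot']).as_matrix()
C=-np.array(w['R']).T@w['t']; print('cam in tool',R.T@(C-s['eef_pos']),'axis in tool',R.T@np.array(w['R'])[2])
h=tri((290.5,239),(250.5,166))
for q in((.36,.36,.22),(h[0],h[1],.22)): print(R.T@(np.array(q)-s['eef_pos']))
```

```text
hub [0.45718352 0.00571064 0.06157913] ptr [0.40251443 0.03455871 0.02387202]
cam in tool [-0.16144666  0.07084222  0.00048093] axis in tool [ 9.65489479e-01 -2.60441894e-01 -2.93011199e-04]
[ 0.00206897 -0.2321766  -0.19649027]
[ 0.00253776 -0.43336334 -0.50388133]
```

>>> {"name": "drive_tool", "arguments": {
  "rows": [
    {"ty": -0.12,"tz": -0.1},
    {"ty": -0.12,"tz": -0.1},
    {"ty": -0.12,"tz": -0.1},
    {"ty": -0.12,"tz": -0.1},
    {"ty": -0.24,"tz": -0.2},
    {"ty": -0.24,"tz": -0.2},
    {"ty": -0.24,"tz": -0.2},
    {"ty": -0.24,"tz": -0.2},
    {"ty": -0.24,"tz": -0.2}
  ],
  "grip": -1
}}

```text
schema error: expected keys tx, ty, tz, turn
```

>>> {"name": "drive_tool", "arguments": {
  "rows": [
    {"ty": -0.193,"tz": -0.307,"turn": -42},
    {"ty": -0.193,"tz": -0.307,"turn": -42},
    {"ty": -0.193,"tz": -0.307,"turn": -42},
    {"ty": -0.193,"tz": -0.307,"turn": -42},
    {"ty": -0.193,"tz": -0.307,"turn": -42},
    {"ty": -0.193,"tz": -0.307,"turn": -42},
    {"ty": -0.193,"tz": -0.307,"turn": -42},
    {"ty": -0.193,"tz": -0.307,"turn": -42},
    {"ty": -0.193,"tz": -0.307,"turn": -42},
    {"ty": -0.193,"tz": -0.307,"turn": -42},
    {"ty": -0.193,"tz": -0.307,"turn": -42},
    {"ty": -0.193,"tz": -0.307,"turn": -42}
  ]
}}

```text
schema error: expected keys tx, ty, tz, turn
```

Run:
```python
from h import *
s=ctrl.observe(); print(s['clock'],s['eef_pos'],Ro.from_rotvec(s['ee_rot']).as_matrix().round(3),s['joints'].round(2))
p,im,d=show('wrist','w1.png')
hsv=cv2.cvtColor(im,cv2.COLOR_BGR2HSV)
for c,lo,hi,z in(('blue',(100,120,50),(130,255,255),.09),('red',(0,150,80),(8,255,255),.036),('white',(0,0,200),(180,50,255),.04)):
    k,l,st,ce=cv2.connectedComponentsWithStats(cv2.inRange(hsv,lo,hi))
    print(c,[(st[i][:5].tolist(),ce[i].round(1).tolist(),onplane(p,ce[i],z).round(4)[0].tolist()) for i in range(1,k) if st[i][4]>25][:8])
```

```text
0.1 [0.1992992  0.6182457  0.22175794] [[-0.    -0.952  0.307]
 [-0.001  0.307  0.952]
 [-1.    -0.    -0.001]] [-1.36  0.33  0.04  1.47 -0.01  1.34 -0.06]
blue []
red [([186, 322, 16, 9, 77], [193.6, 326.8], [0.3593, 0.4939, 0.036])]
white []
```

View pics/w1.png

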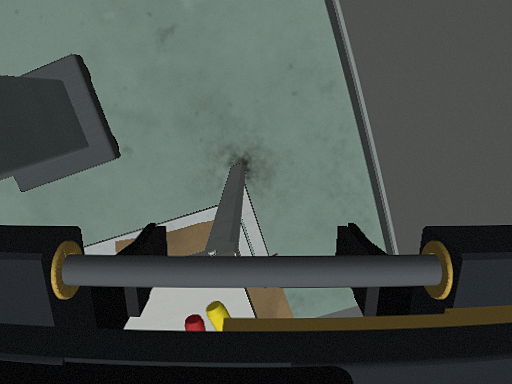

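The tool needs all four keys. In the wrist view the gripper blocks everything below row 225, so I'll hover with the hub offset towards the camera side.

>>> {"name": "drive_tool", "arguments": {
  "rows": [
    {"tx": 0,"ty": -0.24,"tz": -0.2,"turn": 0},
    {"tx": 0,"ty": -0.24,"tz": -0.2,"turn": 0},
    {"tx": 0,"ty": -0.24,"tz": -0.2,"turn": 0},
    {"tx": 0,"ty": -0.24,"tz": -0.2,"turn": 0},
    {"tx": 0,"ty": -0.24,"tz": -0.2,"turn": 0},
    {"tx": 0,"ty": -0.24,"tz": -0.2,"turn": 0},
    {"tx": 0,"ty": -0.24,"tz": -0.2,"turn": 0},
    {"tx": 0,"ty": -0.24,"tz": -0.2,"turn": 0},
    {"tx": 0,"ty": -0.24,"tz": -0.2,"turn": 0}
  ],
  "grip": -1
}}

```text
clock: 0.9
eef_pos: [0.3699, 0.3495, 0.2228]
ee_rot: [-0.972, 1.343, 0.97]
wrist_force: [-0.5, -0.3, -0.4]
opening: 0.0871
```

>>> {"name": "drive_tool", "arguments": {
  "rows": [
    {"tx": 0,"ty": -0.24,"tz": -0.265,"turn": -42},
    {"tx": 0,"ty": -0.24,"tz": -0.265,"turn": -42},
    {"tx": 0,"ty": -0.24,"tz": -0.265,"turn": -42},
    {"tx": 0,"ty": -0.24,"tz": -0.265,"turn": -42},
    {"tx": 0,"ty": -0.24,"tz": -0.265,"turn": -42},
    {"tx": 0,"ty": -0.24,"tz": -0.265,"turn": -42},
    {"tx": 0,"ty": -0.24,"tz": -0.265,"turn": -42},
    {"tx": 0,"ty": -0.24,"tz": -0.265,"turn": -42},
    {"tx": 0,"ty": -0.24,"tz": -0.265,"turn": -42},
    {"tx": 0,"ty": -0.24,"tz": -0.265,"turn": -42},
    {"tx": 0,"ty": -0.24,"tz": -0.265,"turn": -42},
    {"tx": 0,"ty": -0.24,"tz": -0.265,"turn": -42}
  ]
}}

```text
clock: 1.9
eef_pos: [0.5135, 0.0293, 0.2223]
ee_rot: [-1.511, 0.98, 1.512]
wrist_force: [-0.1, 0.9, -0.7]
opening: 0.0869
```

```bash
cat > look.py <<'E'
from h import *
import sys
s=ctrl.observe(); print(s['clock'],s['eef_pos'],Ro.from_rotvec(s['ee_rot']).as_matrix().round(3),s['joints'].round(2))
p,im,d=show('wrist',sys.argv[1])
hsv=cv2.cvtColor(im,cv2.COLOR_BGR2HSV)
for c,lo,hi,z in(('blue',(100,120,50),(130,255,255),.09),('red',(0,150,80),(8,255,255),.036),('white',(0,0,190),(180,50,255),.04)):
    k,l,st,ce=cv2.connectedComponentsWithStats(cv2.inRange(hsv,lo,hi))
    print(c,[(st[i][:5].tolist(),ce[i].round(1).tolist(),onplane(p,ce[i],z).round(4)[0].tolist()) for i in range(1,k) if st[i][4]>25][:8])
E
python3 look.py w2.png
```

```text
1.9 [0.5134822  0.02933546 0.22229178] [[-0.001 -0.913 -0.408]
 [ 0.    -0.408  0.913]
 [-1.     0.001  0.   ]] [-0.7   0.05  0.58  1.81 -0.03  1.29  1.88]
blue [([233, 83, 38, 58, 1307], [252.1, 113.8], [0.4593, 0.006, 0.09])]
red [([293, 60, 24, 23, 386], [303.9, 72.2], [0.4041, 0.0366, 0.036]), ([429, 68, 34, 23, 225], [446.0, 78.7], [0.3477, 0.1698, 0.036]), ([489, 159, 6, 12, 34], [491.6, 164.6], [0.4011, 0.2642, 0.036]), ([494, 160, 16, 22, 244], [500.8, 169.9], [0.4013, 0.2778, 0.036])]
white []
```

View pics/w2.png

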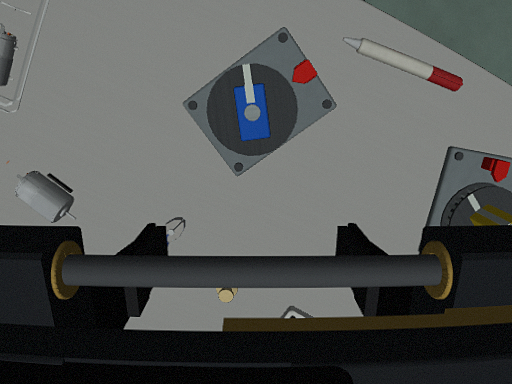

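Clear view: hub axis at (252,113), mark running up to the rim at about (247,66), pointer at (304,72). Now measuring precisely.

```bash
cat > meas.py <<'E'
from h import *
import sys
def meas(p,im,c0,rad=75,dbg=None):
    hsv=cv2.cvtColor(im,cv2.COLOR_BGR2HSV); g=cv2.cvtColor(im,cv2.COLOR_BGR2GRAY)
    roi=np.zeros(g.shape,np.uint8); cv2.circle(roi,c0,rad,255,-1)
    # disc: dark outline at z=.04
    dm=cv2.inRange(hsv,(0,0,0),(180,90,75))&roi
    dm=cv2.morphologyEx(dm,cv2.MORPH_CLOSE,np.ones((3,3)))
    ct=max(cv2.findContours(dm,cv2.RETR_EXTERNAL,cv2.CHAIN_APPROX_NONE)[0],key=cv2.contourArea)
    W=onplane(p,cv2.convexHull(ct).reshape(-1,2),.04)[:,:2]
    c,r=cv2.minEnclosingCircle((W*1000).astype(np.float32)); c=np.array(c)/1000
    A=np.c_[2*W,np.ones(len(W))]; x=np.linalg.lstsq(A,(W**2).sum(1),rcond=None)[0]
    print('disc enc',c.round(4),r,'fit',x[:2].round(4),np.sqrt(x[2]+x[:2]@x[:2]).round(4))
    b=cv2.inRange(hsv,(100,120,40),(130,255,255))&roi
    wm=cv2.inRange(hsv,(0,0,165),(180,45,255))&roi
    k,l,st,ce=cv2.connectedComponentsWithStats(wm)
    i=[j for j in range(1,k) if st[j,4]>25]
    print('white',[(st[j].tolist(),ce[j].round(1)) for j in i])
    ax=x[:2]
    ys,xs=np.nonzero(wm); V=onplane(p,np.c_[xs,ys],.04)[:,:2]-ax
    rr=np.hypot(*V.T); a=np.degrees(np.arctan2(V[:,1],V[:,0]))%360
    for lo,hi in((.026,.034),(.03,.044),(.036,.046)):
        m=(rr>lo)&(rr<hi); print('mark r',lo,hi,m.sum(), a[m].mean().round(2) if m.any() else None)
    rm=cv2.inRange(hsv,(0,130,60),(8,255,255))|cv2.inRange(hsv,(172,130,60),(180,255,255)); rm&=roi
    ys,xs=np.nonzero(rm); V=onplane(p,np.c_[xs,ys],.036)[:,:2]-ax
    rr=np.hypot(*V.T); a=np.degrees(np.arctan2(V[:,1],V[:,0]))%360
    print('ptr mean',a.mean().round(2),'tip',rr.min().round(4),a[rr<rr.min()+.004].mean().round(2),'V',rr.max())
    rc=cv2.minAreaRect(np.argwhere(b)[:,::-1].astype(np.float32)); Bx=onplane(p,cv2.boxPoints(rc),.09)[:,:2]; E=np.diff(Bx,axis=0); e=E[np.argmax(np.hypot(*E.T))]
    print('hub centre',Bx.mean(0).round(4),'long axis deg',np.degrees(np.arctan2(e[1],e[0]))%180,np.hypot(*E.T).round(4))
if __name__=='__main__':
    f,u,v=sys.argv[1:4]; p=ctrl.camera_params('wrist'); im=cv2.imread('pics/'+f)
    meas(p,im,(int(u),int(v)))
    u,v=int(u),int(v)
    cv2.imwrite('pics/c_'+f,cv2.resize(im[max(0,v-75):v+75,u-90:u+90],None,fx=4,fy=4,interpolation=cv2.INTER_CUBIC))
E
python3 meas.py w2.png 258 108
```

```text
disc enc [0.4574 0.0057] 46.97283935546875 fit [0.4578 0.006 ] 0.0449
white [([243, 64, 12, 39, 271], array([248.1,  83.7]))]
mark r 0.026 0.034 56 211.69
mark r 0.03 0.044 97 211.81
mark r 0.036 0.046 55 211.83
ptr mean 149.82 tip 0.0489 149.75 V 0.07271928822636307
hub centre [0.458  0.0063] long axis deg 32.97232000773797 [0.0256 0.0454 0.0264]
```

View pics/c_w2.png

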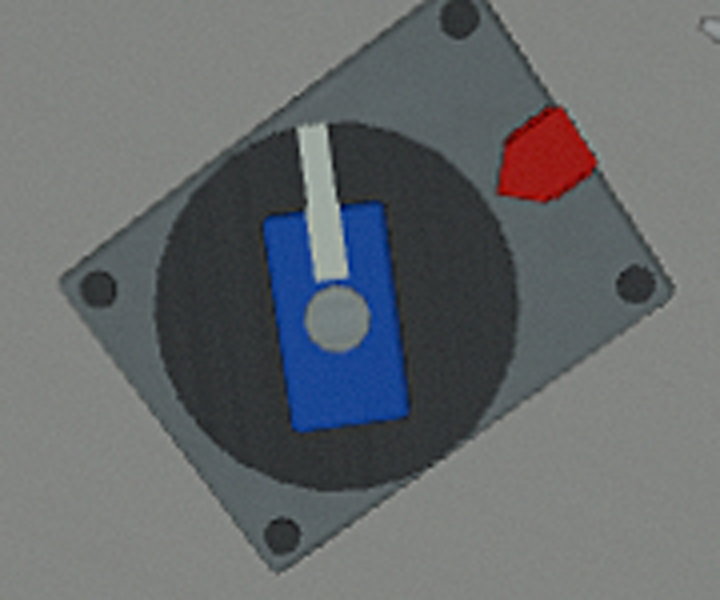

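Mark at 212°, pointer at 149.8° (62° clockwise to go), and the axis at (0.458, 0.006). I'll align and descend.

>>> {"name": "drive_tool", "arguments": {
  "rows": [
    {"tx": 0,"ty": 0.03,"tz": 0.001,"turn": -5},
    {"tx": 0,"ty": 0.06,"tz": 0.001,"turn": -8},
    {"tx": 0,"ty": 0.06,"tz": 0.001,"turn": -8},
    {"tx": 0.04,"ty": 0.06,"tz": 0.001,"turn": -8},
    {"tx": 0.08,"ty": 0.06,"tz": 0.001,"turn": -8},
    {"tx": 0.11,"ty": 0.06,"tz": 0.001,"turn": -8},
    {"tx": 0.13,"ty": 0.06,"tz": 0.001,"turn": -8},
    {"tx": 0.15,"ty": 0.06,"tz": 0.001,"turn": -8},
    {"tx": 0.165,"ty": 0.06,"tz": 0.001,"turn": -8},
    {"tx": 0.17,"ty": 0.06,"tz": 0.001,"turn": -8},
    {"tx": 0.17,"ty": 0.06,"tz": 0.001,"turn": -8},
    {"tx": 0.17,"ty": 0.06,"tz": 0.001,"turn": -8}
  ],
  "grip": -1
}}

```text
clock: 2.95
eef_pos: [0.4586, 0.0061, 0.0531]
ee_rot: [-1.61, 0.888, 1.61]
wrist_force: [0.2, 1.7, 0.4]
opening: 0.0868
```

```bash
python3 look.py w3.png | head -4
```

```text
2.95 [0.4586232  0.00607973 0.05305082] [[ 0.    -0.846 -0.533]
 [ 0.    -0.533  0.846]
 [-1.    -0.     0.   ]] [-0.67  0.12  0.6   2.13 -0.09  0.91  2.11]
blue [([218, 192, 26, 64, 1396], [230.7, 225.4], [0.4431, -0.0132, 0.09]), ([258, 192, 25, 64, 1361], [269.7, 225.1], [0.4349, -0.0005, 0.09]), ([219, 288, 62, 34, 1672], [249.6, 303.5], [0.4687, 0.0115, 0.09])]
```

Placed as intended. Closing now.

>>> {"name": "drive_tool", "arguments": {
  "rows": [
    {"tx": 0,"ty": 0,"tz": 0,"turn": 0},
    {"tx": 0,"ty": 0,"tz": 0,"turn": 0},
    {"tx": 0,"ty": 0,"tz": 0,"turn": 0},
    {"tx": 0,"ty": 0,"tz": 0,"turn": 0},
    {"tx": 0,"ty": 0,"tz": 0,"turn": 0},
    {"tx": 0,"ty": 0,"tz": 0,"turn": 0},
    {"tx": 0,"ty": 0,"tz": 0,"turn": 0},
    {"tx": 0,"ty": 0,"tz": 0,"turn": 0},
    {"tx": 0,"ty": 0,"tz": 0,"turn": 0},
    {"tx": 0,"ty": 0,"tz": 0,"turn": 0}
  ],
  "grip": 1
}}

```text
clock: 3.83
eef_pos: [0.4584, 0.0051, 0.0526]
ee_rot: [-1.609, 0.89, 1.609]
wrist_force: [-0.1, 0.4, -0.5]
opening: 0.0283
```

>>> {"name": "drive_tool", "arguments": {
  "rows": [
    {"tx": 0,"ty": 0,"tz": 0,"turn": 0},
    {"tx": 0,"ty": 0,"tz": 0,"turn": 0},
    {"tx": 0,"ty": 0,"tz": 0,"turn": 0},
    {"tx": 0,"ty": 0,"tz": 0,"turn": 0}
  ]
}}

```text
clock: 4.17
eef_pos: [0.4584, 0.0052, 0.0525]
ee_rot: [-1.609, 0.89, 1.609]
wrist_force: [-0.2, 1.2, -0.8]
opening: 0.0261
```

Gripped at 26.1 mm. Turning 62° clockwise, which is positive about the downward tool x.

>>> {"name": "drive_tool", "arguments": {
  "rows": [
    {"tx": 0,"ty": 0,"tz": 0,"turn": 5},
    {"tx": 0,"ty": 0,"tz": 0,"turn": 11},
    {"tx": 0,"ty": 0,"tz": 0,"turn": 17},
    {"tx": 0,"ty": 0,"tz": 0,"turn": 23},
    {"tx": 0,"ty": 0,"tz": 0,"turn": 29},
    {"tx": 0,"ty": 0,"tz": 0,"turn": 35},
    {"tx": 0,"ty": 0,"tz": 0,"turn": 41},
    {"tx": 0,"ty": 0,"tz": 0,"turn": 47},
    {"tx": 0,"ty": 0,"tz": 0,"turn": 53},
    {"tx": 0,"ty": 0,"tz": 0,"turn": 58},
    {"tx": 0,"ty": 0,"tz": 0,"turn": 61},
    {"tx": 0,"ty": 0,"tz": 0,"turn": 62.2}
  ]
}}

```text
clock: 5.17
eef_pos: [0.4584, 0.0046, 0.0526]
ee_rot: [-0.813, 1.414, 0.812]
wrist_force: [-1.3, -2.8, 0.6]
opening: 0.0257
```

>>> {"name": "drive_tool", "arguments": {
  "rows": [
    {"tx": 0,"ty": 0,"tz": 0,"turn": 0},
    {"tx": 0,"ty": 0,"tz": 0,"turn": 0},
    {"tx": 0,"ty": 0,"tz": 0,"turn": 0}
  ]
}}

```text
clock: 5.42
eef_pos: [0.4584, 0.0047, 0.0525]
ee_rot: [-0.816, 1.413, 0.815]
wrist_force: [0.9, -4.0, 0.5]
opening: 0.0257
```

```bash
python3 look.py w4.png | head -3
```

```text
5.4167 [0.45840727 0.00466418 0.05252761] [[-0.    -0.866  0.5  ]
 [-0.001  0.5    0.866]
 [-1.    -0.    -0.001]] [-0.77  0.13  0.7   2.14 -0.1   0.91  1.04]
```

Jaw axis is at 60.0°, so the mark should be at 150.0°. Releasing, rising and looking.

>>> {"name": "drive_tool", "arguments": {
  "rows": [
    {"tx": 0,"ty": 0,"tz": 0,"turn": 0},
    {"tx": 0,"ty": 0,"tz": 0,"turn": 0},
    {"tx": 0,"ty": 0,"tz": 0,"turn": 0},
    {"tx": 0,"ty": 0,"tz": 0,"turn": 0},
    {"tx": 0,"ty": 0,"tz": 0,"turn": 0},
    {"tx": 0,"ty": 0,"tz": 0,"turn": 0},
    {"tx": 0,"ty": 0,"tz": 0,"turn": 0},
    {"tx": 0,"ty": 0,"tz": 0,"turn": 0},
    {"tx": 0,"ty": 0,"tz": 0,"turn": 0},
    {"tx": 0,"ty": 0,"tz": 0,"turn": 0},
    {"tx": 0,"ty": 0,"tz": 0,"turn": 0},
    {"tx": 0,"ty": 0,"tz": 0,"turn": 0}
  ],
  "grip": -1
}}

```text
clock: 6.47
eef_pos: [0.4584, 0.0052, 0.0526]
ee_rot: [-0.815, 1.413, 0.815]
wrist_force: [-0.3, -0.3, 0.7]
opening: 0.0864
```

>>> {"name": "drive_tool", "arguments": {
  "rows": [
    {"tx": -0.02,"ty": 0,"tz": 0,"turn": 0},
    {"tx": -0.05,"ty": 0,"tz": 0,"turn": 0},
    {"tx": -0.09,"ty": 0,"tz": 0,"turn": 0},
    {"tx": -0.13,"ty": 0,"tz": 0,"turn": 0},
    {"tx": -0.17,"ty": 0,"tz": 0,"turn": 0},
    {"tx": -0.17,"ty": -0.03,"tz": 0,"turn": 0},
    {"tx": -0.17,"ty": -0.06,"tz": 0,"turn": 0},
    {"tx": -0.17,"ty": -0.06,"tz": 0,"turn": 0},
    {"tx": -0.17,"ty": -0.06,"tz": 0,"turn": 0},
    {"tx": -0.17,"ty": -0.06,"tz": 0,"turn": 0},
    {"tx": -0.17,"ty": -0.06,"tz": 0,"turn": 0}
  ]
}}

```text
clock: 7.38
eef_pos: [0.5096, -0.0245, 0.2222]
ee_rot: [-0.814, 1.413, 0.816]
wrist_force: [0.1, 0.2, 1.1]
opening: 0.0872
```

```bash
python3 look.py w5.png; python3 meas.py w5.png 254 98
```

```text
7.3833 [ 0.5096205  -0.02445983  0.22223164] [[-0.001 -0.866  0.501]
 [ 0.     0.501  0.866]
 [-1.     0.001 -0.   ]] [-0.78  0.03  0.77  1.83 -0.02  1.29  1.04]
blue [([236, 86, 31, 56, 1307], [250.9, 115.1], [0.4592, 0.0048, 0.09]), ([286, 288, 11, 30, 175], [290.6, 302.5], [0.634, -0.0514, 0.09]), ([316, 288, 7, 29, 179], [319.2, 301.9], [0.6478, -0.0269, 0.09])]
red [([241, 35, 20, 26, 399], [251.0, 45.5], [0.4041, 0.0368, 0.036])]
white []
disc enc [0.457 0.005] 46.30881118774414 fit [0.458  0.0052] 0.0448
white [([248, 66, 7, 38, 264], array([251. ,  84.4]))]
mark r 0.026 0.034 63 149.13
mark r 0.03 0.044 105 149.26
mark r 0.036 0.046 56 149.32
ptr mean 149.48 tip 0.0491 149.41 V 0.07257007182848509
hub centre [0.4584 0.0055] long axis deg 150.44096907941176 [0.0248 0.0456 0.0257]
```

View pics/w5.png

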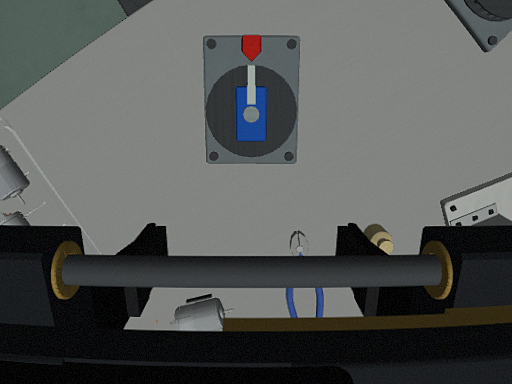

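The mark (column 251, rows 66–104) lines up with the pointer tip at (251,60). The residual is about 0.2°, the gripper is clear, and I never went near the yellow pulley. Handing in.

```bash
python3 -c "
from cell import ctrl
print(ctrl.hand_in())"
```

```text
the job is handed in; nothing more can be done
None
```

I turned the blue-hubbed pulley about 62° clockwise so its white mark points at its red pointer. I then let go, raised the gripper clear and handed the job in at about 7.4 s.

- **Alignment:** the last wrist-camera check, after release, put the mark at 149.1–149.3° and the pointer at 149.4–149.5°. That is a difference of about 0.2°, within what the camera can resolve. The jaw axis before release and a rougher measure of the hub's long side put the mark at 150.0° and 150.4°, so these disagree by up to about 1°.
- **Forces:** the readings after each move were at most about 4 N at the wrist.
- **Yellow pulley:** the arm passed well above it and never touched it. I did not measure its angle again afterwards.

My first two move calls were refused because I left out some of the required values. The arm did not move on those, and nothing in the scene was affected.

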